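# Steady the rocking decorating wheel

## Robot

A 6-joint arm with a two-finger parallel gripper is mounted at the origin on the work surface. World frame = base frame: x ahead of the robot, y to its left, z up, the work surface at z = 0. Lengths are in mm, angles in rad, forces in N, time in s.
With the tool pointing down it reaches from about 150 to 775 mm from the base axis. Payload 6.1 kg.
Tool frame: the origin (TCP) lies at the very end of the fingers, on their centre line; the grasp point (between the pads) lies 19 mm behind it; x points along the fingers, y is the direction in which the jaws open and shut, and the axes are right-handed (so a half turn about x gives the same grasp; the last joint's range is limited). The gripper opens to 85 mm and grips with 20 to 120 N. Pads are 22 mm wide; open, the fingers measure 114 mm over their backs; the gripper's body (76 mm by 85 mm) begins 54 mm behind the grasp point. The pads swing forward as they close: fully open they stand 13 mm farther back than shut.
Start: joints at [1.314, 0.126, -0.04, 1.405, 0, 1.571], TCP at [133.337, 507.769, 231.295] pointing down, gripper open.
Joint ranges: [-2.72, 2.72], [-0.95, 1.95], [-1.27, 1.35], [-1.78, 2.02], [-1.46, 1.47], [-3.14, 3.14]. Speed limits (rad/s): [2.39, 2.39, 3.01, 3.14, 3.14, 3.14].

## Interface

Orientations are given as a 3x3 rotation matrix whose columns are the frame's x, y, z axes.
In Python, from station import bot, imaging, finish_job gives the robot as it stands.
- The arm moves only by the tool servo_tool, never from a script. Its argument "rows" is a list of rows, each a list of 2 entries, a list of its own where there are three numbers: the shift along the tool's x, y, z normalised to -1 to 1, where 1 is 0.025 m, then the turn about the tool's x normalised to -1 to 1, where 1 is 4 degrees. A call has 1 to 20 rows; each row shifts and turns the pose as measured when the row begins, along the tool's axes as they then stand; what a row does not reach is not made up. A row lasts 1/8 s, in which the tool goes at most 62.5 mm and 10.7 degrees, less where a joint would pass 70% of its speed; a pose out of reach is approached as far as the arm can. A call with a number of a shift or a turn outside -1 to 1 is refused whole. A call with a gripper value outside its range is refused whole. "grip" is the finger opening in mm, from 0 to 85.4, set as the call begins (left out, the last holds). The fingers move at their own pace and stop on an object; the grip force is fixed at half the most. Time passes only in rows, so rows that do not move let the fingers close. It gives the time, the measured TCP pose, the force and the opening at its end, in the units of the state.
- bot.state(): the state, without advancing time (a new reading comes with each control period).
- imaging.read_camera(name): name is "scene" or "top" or "wrist"; returns (picture, depth): 384x512x3 uint8, blue, green, red; 384x512 float32, mm along the optical axis (not along the pixel's ray), 0 where there is no reading.
- imaging.get_calibration(name): a dict with "mtx" (3x3 intrinsics, pixels), "dist_coeffs" ([k1, k2, p1, p2, k3] as OpenCV has them; the pictures are not rectified), "extrinsics" (4x4, takes a point from camera to world coordinates). Camera axes: x right, y down, z forward; pixel columns grow to the right and rows downward; lengths in mm; the calibration is good to about 2 mm. A picture is of the moment at which its call begins: read the wrist's pose just before it. get_calibration takes no time and is no camera call; for the wrist camera it gives the pose at the moment of the call.
- finish_job(): hands the job in, once; it reports no verdict.
The state is a dict: "clock": time; "joint_pos": joint angles; "dq": joint speeds; "joint_efforts": joint torques, N m; "tool_pos": TCP position; "tool_rot": TCP orientation; "force": force on the tool from outside, world axes, zero at the start; "ft_torque": the same for the moment, N m; "grip_width": opening from 0.0 (shut) to 1.0 (fully open).
Only numpy, scipy, OpenCV 4.12 (cv2) and the standard library are available. Lean on these libraries where they do the work, as an engineer would, in place of code of your own. Each camera call takes 0.05 s, during which the arm holds its last target.

## Task

The decorator's turntable rocks on its tiles. Feel for the loose corner by pressing down on the corners of the base plate with a fingertip, one after another, until you have pushed the one that gives right down; then press that corner's hinged shim down flat so that the plate stands level and firm. Leave the other three shims raised, lift nothing, and leave the wheel, the bowl on it and everything around it where they stand.

Things in the scene. Friction and masses are not known exactly. Their poses are not given: they have to be found in the camera images.
- wheel: Decorator's hand turntable, 2.5 to 3.7 kg, loose on four clay tiles on a plywood board: grey 220 x 220 mm base plate, 12 mm thick, on four rubber corner feet; low column and 140 mm round head in the middle, head top 40 mm above the plate. Origin: middle of the feet's undersides, 28 mm below the plate's top; z up, x away from the robot and y to its left at yaw 0 (yaw within 0.35 rad).
- wheel_mid (a point): Centre of the base plate, level with its top face (inside the column). One of the four tiles, any one, is 4 mm too thin, so that corner's foot hangs clear: pressed with 4 to 9 N that corner gives by 4 to 5 mm, stops on its tile, and comes back when let go. The other three corners are firm (give under 1.5 mm).
- corner_near_left (a point): Place to press the near left corner of the base plate (near/far as seen from the robot): a point on its flat top face, 12 mm in from both edges.
- pad_near_left (a point): Point on the ribbed top of the near left shim, near its free end, 50 mm along the lever from its pin. Raised, it is 37 mm above the pin and 35 mm from it towards the middle of the left edge; flat, 10 mm above the pin (4 mm above the plate's top) and 50 mm from it. The lever ends 15 mm further on.
- shim_near_left (a joint): Hinged shim, near left: steel lever 14 mm wide, centred 12 mm outside the plate's left edge; pin 20 mm from the near edge's line, 6 mm below the plate's top; tail towards the middle of the left edge. 0: raised 36 degrees; 0.62 rad: flat. Folds under 1 to 5 N, stays put. Flat, its cam reaches 4 mm below the feet: fills a loose corner's gap; a firm one it jacks up out of level.
- corner_near_right (a point): Place to press the near right corner of the base plate (near/far as seen from the robot): a point on its flat top face, 12 mm in from both edges.
- pad_near_right (a point): Point on the ribbed top of the near right shim, near its free end, 50 mm along the lever from its pin. Raised, it is 37 mm above the pin and 35 mm from it towards the middle of the right edge; flat, 10 mm above the pin (4 mm above the plate's top) and 50 mm from it. The lever ends 15 mm further on.
- shim_near_right (a joint): Hinged shim, near right: steel lever 14 mm wide, centred 12 mm outside the plate's right edge; pin 20 mm from the near edge's line, 6 mm below the plate's top; tail towards the middle of the right edge. 0: raised 36 degrees; 0.62 rad: flat. Folds under 1 to 5 N, stays put. Flat, its cam reaches 4 mm below the feet: fills a loose corner's gap; a firm one it jacks up out of level.
- corner_far_left (a point): Place to press the far left corner of the base plate (near/far as seen from the robot): a point on its flat top face, 12 mm in from both edges.
- pad_far_left (a point): Point on the ribbed top of the far left shim, near its free end, 50 mm along the lever from its pin. Raised, it is 37 mm above the pin and 35 mm from it towards the middle of the left edge; flat, 10 mm above the pin (4 mm above the plate's top) and 50 mm from it. The lever ends 15 mm further on.
- shim_far_left (a joint): Hinged shim, far left: steel lever 14 mm wide, centred 12 mm outside the plate's left edge; pin 20 mm from the far edge's line, 6 mm below the plate's top; tail towards the middle of the left edge. 0: raised 36 degrees; 0.62 rad: flat. Folds under 1 to 5 N, stays put. Flat, its cam reaches 4 mm below the feet: fills a loose corner's gap; a firm one it jacks up out of level.
- corner_far_right (a point): Place to press the far right corner of the base plate (near/far as seen from the robot): a point on its flat top face, 12 mm in from both edges.
- pad_far_right (a point): Point on the ribbed top of the far right shim, near its free end, 50 mm along the lever from its pin. Raised, it is 37 mm above the pin and 35 mm from it towards the middle of the right edge; flat, 10 mm above the pin (4 mm above the plate's top) and 50 mm from it. The lever ends 15 mm further on.
- shim_far_right (a joint): Hinged shim, far right: steel lever 14 mm wide, centred 12 mm outside the plate's right edge; pin 20 mm from the far edge's line, 6 mm below the plate's top; tail towards the middle of the right edge. 0: raised 36 degrees; 0.62 rad: flat. Folds under 1 to 5 N, stays put. Flat, its cam reaches 4 mm below the feet: fills a loose corner's gap; a firm one it jacks up out of level.
- bowl_mid (a point): Middle (20 mm up) of the clay bowl being decorated, which stands loose at the centre of the wheel's head, 110 mm across the rim, 43 mm tall.
- pot_board: Small clay slip pot, 54 mm across, 42 mm tall, a wooden stick leaning in it; stands on the plywood board left of the wheel. Origin: centre of its underside. Not part of the job.
- pot_table: The same kind of small slip pot, on the table left of the board. Origin: centre of its underside. Not part of the job.
- brush: Thin brush, 148 mm long, 8 mm thick, lying on the plywood board right of the wheel. Origin: under its middle, x along it. Not part of the job.
- wood_tool: Flat wooden modelling tool, 130 x 17 x 6 mm, lying on the plywood board along its near edge. Origin: centre of its underside. Not part of the job.
- domed_a: Painted domed clay figure, 82 mm across, 145 mm tall, on the table left of the board. Origin: centre of its underside. Not part of the job.
- domed_b: The same kind of domed figure, on the table right of the board. Origin: centre of its underside. Not part of the job.
- brush_jar: White jar of brushes, 72 mm across, 215 mm tall with the brushes, on the table right of the board. Origin: centre of its underside. Not part of the job.
Mind the look-alikes: they are no part of the job. What is shaped like the part that bears bowl_mid but blue, purple or yellow is not meant.

How it is judged:
By the outcome, as a careful person would: the job done as asked, in the order asked, and still so for the second after the job is handed in, with the robot touching nothing.
It also fails if it takes over 72 s, if anything falls off the work surface, if the arm or the gripper's body presses on something with over 40 N, if the wrist force passes 120 N, or if a joint passes its speed limit or range.

## Working session

There is one attempt and no reset: what is moved stays moved. The work goes in short steps, Python scripts to look and compute and a tool call to move; the robot and the scene stay as the last step left them, time stands still between calls to the robot, and variables do not carry over. Pictures are saved under pics/ and viewed, and the job is handed in when it is done.

Besides the shell and the picture viewer there is one more tool, called after "Emit:" by a JSON object that holds its "op" and its "data". servo_tool: Moves the arm, as the interface text tells. Scaled input: -1 to 1 covers 0.025 m each way for a shift and 4 degrees each way for a turn. Its arguments: {"type":"object","properties":{"rows":{"type":"array","items":{"type":"array"}},"grip":{"type":"number"}},"required":["rows"]}

```bash
ls; mkdir -p pics
python3 - <<'E'
from station import bot, imaging
import cv2, numpy as np
print(bot.state())
for n in ("scene","top"):
    p,d=imaging.read_camera(n); cv2.imwrite(f"pics/{n}0.png",p); np.savez(f"{n}0.npz",p=p,d=d,**{k:np.array(v) for k,v in imaging.get_calibration(n).items()})
    print(n,imaging.get_calibration(n))
E
```

```text
pics
{'clock': 0.0, 'joint_pos': array([ 1.31399926e+00,  1.26379980e-01, -4.05949065e-02,  1.40538644e+00,
       -8.62221184e-06,  1.57081842e+00]), 'dq': array([-0.00138426,  0.00105708,  0.00045932,  0.00146423, -0.00032462,
       -0.00076129]), 'joint_efforts': array([-1.22184814e-03, -4.35914648e+01,  3.52924311e+01,  1.72050367e-02,
       -8.68418920e-05,  9.55800346e-06]), 'tool_pos': array([133.24336523, 507.4003848 , 230.53446799]), 'tool_rot': array([[-3.89144632e-04,  2.54005020e-01,  9.67202822e-01],
       [-1.51586810e-03,  9.67201634e-01, -2.54005318e-01],
       [-9.99998775e-01, -1.56499671e-03,  8.65678327e-06]]), 'force': array([-0.29831803,  0.22666073, -0.66601043]), 'ft_torque': array([-0.03929346, -0.04289572, -0.0074564 ]), 'grip_width': 0.9996245016628661}
scene {'mtx': array([[436.63627775,   0.        , 253.53194621],
       [  0.        , 436.63627775, 199.59312385],
       [  0.        ,   0.        ,   1.        ]]), 'dist_coeffs': array([-0.05164417,  0.        ,  0.        ,  0.        ,  0.        ]), 'extrinsics': array([[ 5.40027442e-01,  5.20059
[... 215 characters left out ...]
e+02],
       [ 0.00000000e+00,  0.00000000e+00,  0.00000000e+00,
         1.00000000e+00]])}
top {'mtx': array([[388.88289331,   0.        , 252.6189481 ],
       [  0.        , 388.88289331, 188.52282517],
       [  0.        ,   0.        ,   1.        ]]), 'dist_coeffs': array([0.04588409, 0.        , 0.        , 0.        , 0.        ]), 'extrinsics': array([[-1.24657098e-02, -9.82981772e-01,  1.83279683e-01,
         2.37221882e+02],
       [-9.99908414e-01,  1.12883553e-02, -7.46575213e-03,
         1.35692520e+01],
       [ 5.26977209e-03, -1.83355963e-01, -9.83032462e-01,
         1.43274561e+03],
       [ 0.00000000e+00,  0.00000000e+00,  0.00000000e+00,
         1.00000000e+00]])}
```

View pics/scene0.png

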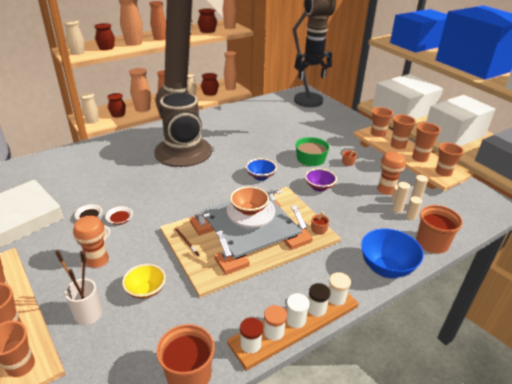

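View pics/top0.png

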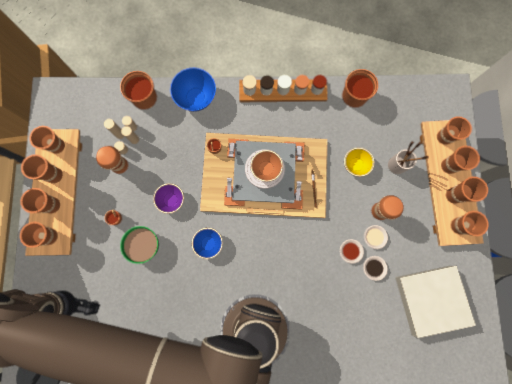

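The wheel candidate is the grey plate with the terracotta bowl at top (265,168) and scene (250,200). The look-alike bowls are blue (207,243), purple (168,198), yellow (359,162) and large blue (193,88). I'm taking the terracotta one on the plywood board and checking it in a close crop.

```bash
cat > h.py <<'E'
import numpy as np, cv2
def load(n):
    z=np.load(n); return z['p'],z['d'],z['mtx'],z['dist_coeffs'],z['extrinsics']
def cloud(d,K,D,T):
    h,w=d.shape; u,v=np.meshgrid(np.arange(w),np.arange(h))
    q=cv2.undistortPoints(np.stack([u,v],-1).reshape(-1,1,2).astype(np.float64),K,D).reshape(h,w,2)
    P=np.dstack([q*d[...,None],d]); return P@T[:3,:3].T+T[:3,3]
def proj(P,K,D,T):
    R=T[:3,:3].T; t=-R@T[:3,3]; return cv2.projectPoints(np.array(P,float).reshape(-1,3),cv2.Rodrigues(R)[0],t,K,D)[0].reshape(-1,2)
E
python3 - <<'E'
from h import *
for n,(x0,x1,y0,y1) in dict(top0=(195,335,125,225),scene0=(155,345,170,290)).items():
    p,d,K,D,T=load(n+'.npz'); P=cloud(d,K,D,T)
    s=min(800//(x1-x0),600//(y1-y0)); cv2.imwrite(f'pics/{n}c.png',cv2.resize(p[y0:y1,x0:x1],None,fx=s,fy=s,interpolation=cv2.INTER_CUBIC)); print(n,s)
    Z=P[y0:y1,x0:x1]; m=(Z[...,2]>-10)&(Z[...,2]<150)
    h,e=np.histogram(Z[m][:,2],bins=np.arange(-10,150,3)); print([(int(a),int(b)) for a,b in zip(e,h) if b>15])
E
```

```text
top0 5
[(-10, 24), (-7, 262), (-4, 928), (-1, 1567), (2, 1117), (5, 319), (8, 69), (11, 280), (14, 1060), (17, 1801), (20, 1286), (23, 423), (26, 114), (29, 59), (32, 114), (35, 149), (38, 160), (41, 59), (44, 22), (47, 21), (50, 50), (53, 49), (56, 32), (59, 147), (62, 562), (65, 995), (68, 616), (71, 176), (74, 45), (77, 24), (80, 20), (83, 25), (89, 17), (95, 39), (98, 43), (101, 84), (104, 166), (107, 168), (110, 90), (113, 94), (116, 63), (119, 55), (122, 50), (125, 60), (128, 62), (131, 38), (134, 37), (137, 39), (140, 44), (143, 34), (146, 53)]
scene0 4
[(-7, 59), (-4, 1544), (-1, 5565), (2, 2817), (5, 337), (8, 166), (11, 178), (14, 845), (17, 3010), (20, 1285), (23, 234), (26, 166), (29, 140), (32, 175), (35, 347), (38, 451), (41, 187), (44, 98), (47, 52), (50, 81), (53, 86), (56, 93), (59, 118), (62, 328), (65, 1432), (68, 615), (71, 111), (74, 39), (77, 32), (80, 31), (83, 37), (86, 132), (89, 216), (92, 31), (95, 34), (98, 74), (101, 85), (104, 324), (107, 284), (110, 63), (113, 65), (116, 45), (119, 31), (122, 59), (125, 46), (128, 64), (131, 48), (134, 58), (137, 65), (140, 79), (143, 56), (146, 60)]
```

```bash
ls pics
```

```text
scene0.png
scene0c.png
top0.png
top0c.png
```

View pics/top0c.png

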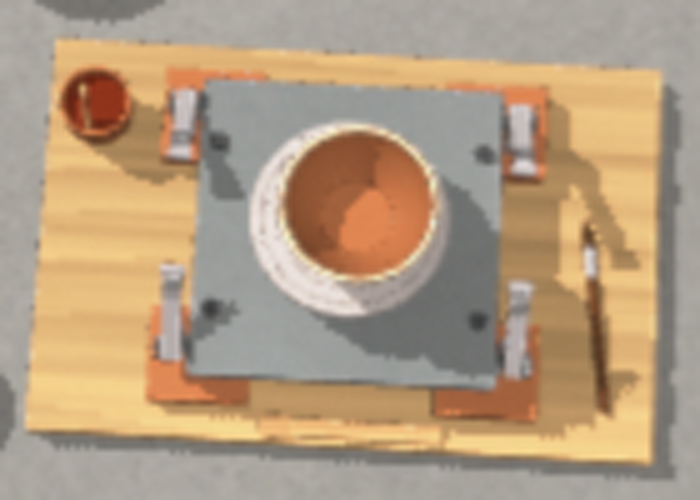

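View pics/scene0c.png

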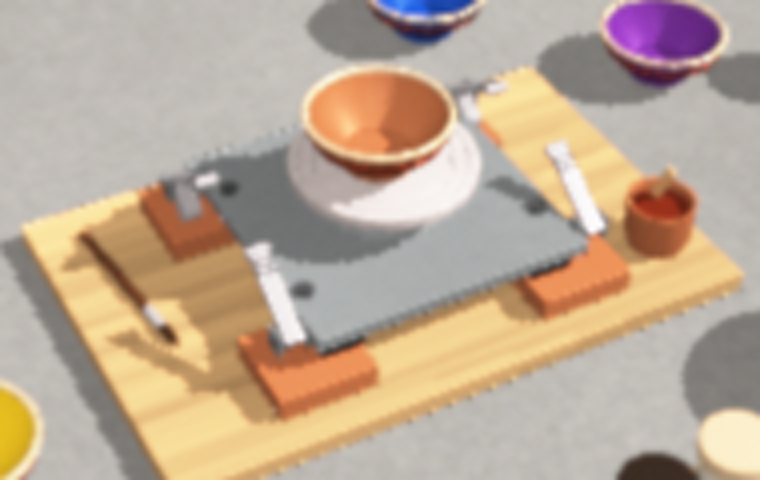

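```bash
cat > fit.py <<'E'
from h import *
import sys
from scipy.optimize import minimize
def fit(n,box):
    p,d,K,D,T=load(n); P=cloud(d,K,D,T)
    m=np.zeros(d.shape,bool); x0,x1,y0,y1=box; m[y0:y1,x0:x1]=1
    hsv=cv2.cvtColor(p,cv2.COLOR_BGR2HSV)
    g=m&(d>0)&(hsv[...,1]<60)&(P[...,2]>52)&(P[...,2]<80)
    ps=P[g]
    A=np.c_[ps[:,:2],np.ones(len(ps))]; 
    k=np.ones(len(ps),bool)
    for _ in range(5):
        c=np.linalg.lstsq(A[k],ps[k,2],rcond=None)[0]; r=ps[:,2]-A@c; k=abs(r)<5
    print('plane',c, len(ps),'zc',k.sum())
    # rectangle fit, intersect with plane: ray cast pixels to median plane z
    return g,P,p,c
if __name__=='__main__':
    for n,box in (('top0.npz',(225,310,135,210)),('scene0.npz',(190,320,180,270))):
        g,P,p,c=fit(n,box)
        g=cv2.morphologyEx(g.astype(np.uint8),cv2.MORPH_OPEN,np.ones((3,3)))
        q=P[g>0][:,:2].astype(np.float32); r=cv2.minAreaRect(q); print(n,r); print(cv2.boxPoints(r));
E
python3 fit.py
```

```text
plane [-1.02275929e-03 -9.50302803e-05  6.72005494e+01] 2500 zc 2209
top0.npz ((555.9878540039062, -38.88969421386719), (262.9415588378906, 220.7627716064453), 86.7889175415039)
[[ 438.4155   -163.97108 ]
 [ 658.83167  -176.33702 ]
 [ 673.5602     86.191696]
 [ 453.14404    98.55763 ]]
plane [3.61963450e-07 2.47035087e-03 6.71442825e+01] 2653 zc 2392
scene0.npz ((558.9375, -39.406280517578125), (271.2089538574219, 225.90493774414062), 85.95106506347656)
[[ 436.6921   -166.6969  ]
 [ 662.0332   -182.6477  ]
 [ 681.18286    87.88434 ]
 [ 455.8418    103.835144]]
```

```bash
cat > ov.py <<'E'
from h import *
def model(cx,cy,yaw,zt=66.):
    c,s=np.cos(yaw),np.sin(yaw)
    W=lambda x,y,z:(cx+c*x-s*y,cy+s*x+c*y,zt+z)
    M={}
    M['plate']=[W(x,y,0) for x,y in ((-110,110),(110,110),(110,-110),(-110,-110))]
    for nm,sx,sy in (('near_left',-1,1),('near_right',-1,-1),('far_left',1,1),('far_right',1,-1)):
        M['c_'+nm]=W(sx*98,sy*98,0); M['pin_'+nm]=W(sx*90,sy*122,-6); M['pad_'+nm]=W(sx*55,sy*122,31); M['flat_'+nm]=W(sx*40,sy*122,4)
    return M
def overlay(n,out,box,s,par):
    p,d,K,D,T=load(n); x0,x1,y0,y1=box
    im=cv2.resize(p[y0:y1,x0:x1],None,fx=s,fy=s,interpolation=cv2.INTER_CUBIC)
    f=lambda P:((proj(P,K,D,T)-[x0,y0]+.5)*s).astype(int)
    M=model(*par); cv2.polylines(im,[f(M['plate']).reshape(-1,1,2)],True,(0,255,255),1)
    for k,v in M.items():
        if k!='plate': cv2.circle(im,tuple(map(int,f(v)[0])),4,(0,0,255) if k[0]=='c' else (255,0,255) if k[:3]=='pad' else (0,255,0),1) if k[:4]!='flat' else 0
    cv2.imwrite(out,im)
E
cat > ref.py <<'E'
from ov import *
from scipy.optimize import minimize
def ed(par,data,zt=66.):
    # image gradient along plate edges (contrast across the edge), skipping shim stretches on sides lightly
    s=0
    for (g,K,D,T,w) in data:
        M=model(*par,zt)['plate']; M=np.array(M)
        ce=M.mean(0)
        for i in range(4):
            a,b=M[i],M[(i+1)%4]; tt=np.linspace(.04,.96,60)[:,None]; L=a+(b-a)*tt
            nrm=(a+b)/2-ce; nrm/=np.linalg.norm(nrm)
            o=proj(L+nrm*4,K,D,T); q=proj(L-nrm*4,K,D,T)
            S=lambda u:cv2.remap(g,u[:,0].astype(np.float32)[None],u[:,1].astype(np.float32)[None],cv2.INTER_LINEAR)[0]
            s+=w*np.clip(S(o)-S(q),-10,50).mean()
    return s
for ns in (['top0.npz'],['scene0.npz'],['top0.npz','scene0.npz']):
    data=[]
    for n in ns:
        p,d,K,D,T=load(n); hsv=cv2.cvtColor(p,cv2.COLOR_BGR2HSV)
        g=cv2.GaussianBlur(hsv[...,1].astype(np.float32),(0,0),.8); data.append((g,K,D,T,1))
    best=None
    for dx in (-6,0,6):
        for dy in (-6,0,6):
            r=minimize(lambda x:-ed((x[0],x[1],x[2]/100),data),[556+dx,-39+dy,-5.6],method='Nelder-Mead',options=dict(initial_simplex=[[556+dx,-39+dy,-5.6],[561+dx,-39+dy,-5.6],[556+dx,-34+dy,-5.6],[556+dx,-39+dy,-3]]))
            if best is None or r.fun<best.fun: best=r
    print(ns,best.x,best.fun)
x=best.x
overlay('top0.npz','pics/ovt.png',(195,335,125,225),5,(x[0],x[1],x[2]/100))
overlay('scene0.npz','pics/ovs.png',(155,345,170,290),4,(x[0],x[1],x[2]/100))
E
python3 ref.py
```

```text
['top0.npz'] [555.81149734 -38.87889093  -6.09349525] -184.27357482910156
['scene0.npz'] [567.55616036 -43.37523741 -10.43699566] -115.52581787109375
['top0.npz', 'scene0.npz'] [560.06652721 -39.46233228  -6.241653  ] -273.3220520019531
```

Run:
```python
from ov import *
x=(556.5,-39,-.061)
overlay('top0.npz','pics/ovt2.png',(195,335,125,225),5,x)
overlay('scene0.npz','pics/ovs2.png',(155,345,170,290),4,x)
```

```text
(no output)
```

View pics/ovt2.png

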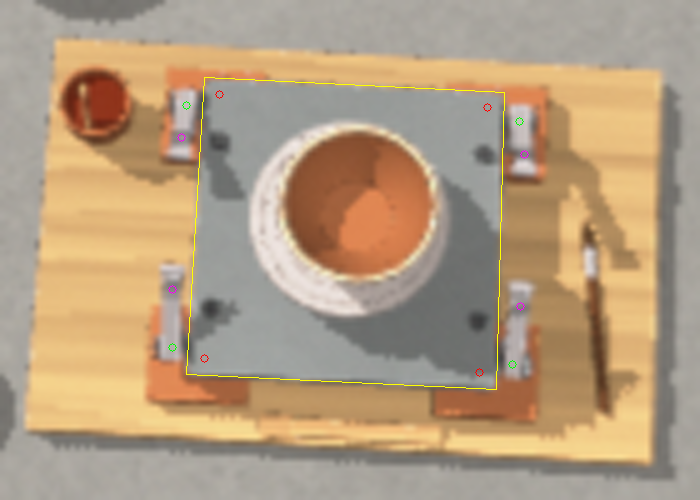

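View pics/ovs2.png

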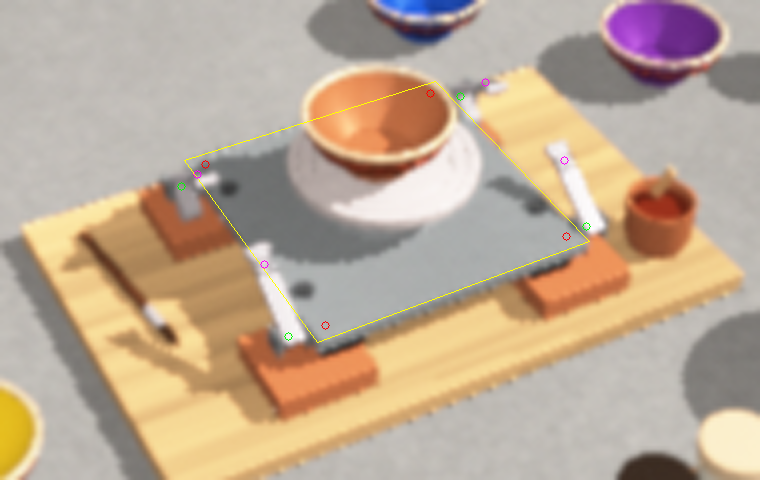

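Top view: the plate centre fits at about (556, -39), yaw -0.061, top at z≈66, and the overlay agrees with both pictures. The chosen turntable is the one with the terracotta bowl. First I shut the fingers and turn so that tool y lies along the wheel's x.

Emit:
{"op": "servo_tool", "data": {"grip": 0, "rows": [[[0, 0, 0], 0.98], [[0, 0, 0], 0.98], [[0, 0, 0], 0.98], [[0, 0, 0], 0.98], [[0, 0, 0], 0.98], [[0, 0, 0], 0.98], [[0, 0, 0], 0.98], [[0, 0, 0], 0.98], [[0, 0, 0], 0.98], [[0, 0, 0], 0.98], [[0, 0, 0], 0.98], [[0, 0, 0], 0.98], [[0, 0, 0], 0.98], [[0, 0, 0], 0.98], [[0, 0, 0], 0.98], [[0, 0, 0], 0.98], [[0, 0, 0], 0.98], [[0, 0, 0], 0.98], [[0, 0, 0], 0.98], [[0, 0, 0], 0.98]]}}

```text
clock: 2.6
tool_pos: [132.0, 502.6, 220.9]
tool_rot: [[-0.005, 0.995, -0.1], [-0.021, -0.1, -0.995], [-1.0, -0.003, 0.021]]
force: [0.9, 0.3, 0.1]
grip_width: 0.001
```

```bash
cat > go.py <<'E'
from station import bot
from ov import model
import numpy as np,sys
PAR=(556.5,-39,-.061,66.)
def show(tgts):
    s=bot.state(); R=s['tool_rot']; p=s['tool_pos']
    print('clock',round(s['clock'],2),'pos',p.round(1),'R',R.round(3).tolist(),'F',s['force'].round(1),'q',s['joint_pos'].round(2),'g',round(s['grip_width'],2))
    y=R[:,1]; print('tool y deg',np.degrees(np.arctan2(y[1],y[0])).round(2),'want',np.degrees(PAR[2]).round(2))
    M=model(*PAR)
    for t,dz in tgts:
        P=np.array(M[t])+[0,0,dz]; print(t,P.round(1),'shift units',(R.T@(P-p)/25).round(2))
if __name__=='__main__':
    show([(a.split(':')[0],float(a.split(':')[1])) for a in sys.argv[1:]])
E
python3 go.py c_near_left:150 c_near_left:20
```

```text
clock 2.6 pos [132.  502.6 220.9] R [[-0.005, 0.995, -0.1], [-0.021, -0.1, -0.995], [-1.0, -0.003, 0.021]] F [0.9 0.3 0.1] q [ 1.31  0.13 -0.05  1.41  0.    2.99] g 0.0
tool y deg -5.75 want -3.5
c_near_left [464.7  64.8 216. ] shift units [ 0.49 15.   16.08]
c_near_left [464.7  64.8  86. ] shift units [ 5.69 15.01 15.97]
```

Emit:
{"op": "servo_tool", "data": {"rows": [[[0, 0.94, 1.0], -0.05], [[0, 0.94, 1.0], -0.05], [[0, 0.94, 1.0], -0.05], [[0, 0.94, 1.0], -0.05], [[0, 0.94, 1.0], -0.05], [[0, 0.94, 1.0], -0.05], [[0, 0.94, 1.0], -0.05], [[0, 0.94, 1.0], -0.05], [[0, 0.94, 1.0], -0.05], [[0, 0.94, 1.0], -0.05], [[0, 0.94, 1.0], 0], [[0, 0.94, 1.0], 0]]}}

```text
clock: 4.1
tool_pos: [393.9, 170.7, 222.3]
tool_rot: [[-0.01, 0.998, -0.059], [-0.027, -0.059, -0.998], [-1.0, -0.008, 0.028]]
force: [0.1, 0.4, 0.1]
grip_width: -0.003
```

```bash
python3 go.py c_near_left:120 c_near_left:20
```

```text
clock 4.1 pos [393.9 170.7 222.3] R [[-0.01, 0.998, -0.059], [-0.027, -0.059, -0.998], [-1.0, -0.008, 0.028]] F [0.1 0.4 0.1] q [ 0.42 -0.04 -0.23  1.4  -0.02  2.05] g -0.0
tool y deg -3.41 want -3.5
c_near_left [464.7  64.8 186. ] shift units [1.54 3.09 4.02]
c_near_left [464.7  64.8  86. ] shift units [5.54 3.12 3.91]
```

Emit:
{"op": "servo_tool", "data": {"rows": [[[0.8, 0.8, 1.0], 0], [[0.8, 0.8, 1.0], 0], [[0.8, 0.8, 1.0], 0], [[0.8, 0.8, 1.0], 0], [[0.8, 0, 0], 0]]}}

```text
clock: 4.72
tool_pos: [470.2, 58.0, 121.6]
tool_rot: [[-0.009, 0.998, -0.063], [-0.027, -0.063, -0.998], [-1.0, -0.007, 0.027]]
force: [-0.7, 0.6, -0.3]
grip_width: 0.0
```

```bash
python3 go.py c_near_left:20 c_near_left:3
python3 - <<'E'
from station import imaging
import cv2
p,d=imaging.read_camera('wrist'); cv2.imwrite('pics/w1.png',p)
E
```

```text
clock 4.72 pos [470.2  58.  121.6] R [[-0.009, 0.998, -0.063], [-0.027, -0.063, -0.998], [-1.0, -0.007, 0.027]] F [-0.7  0.6 -0.3] q [ 0.14  0.06 -0.35  1.17 -0.03  1.77] g 0.0
tool y deg -3.6 want -3.5
c_near_left [464.7  64.8  86. ] shift units [ 1.42 -0.23 -0.3 ]
c_near_left [464.7  64.8  69. ] shift units [ 2.1  -0.22 -0.32]
```

View pics/w1.png

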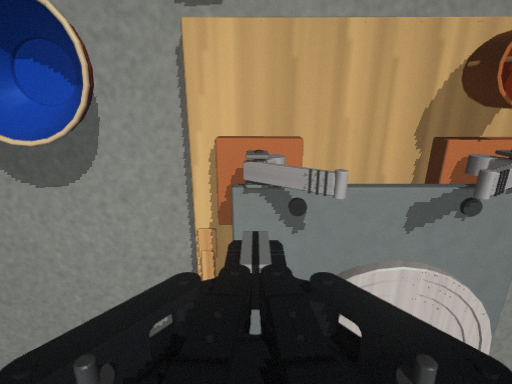

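The wrist view shows the near-left plate corner at (232,185), its shim raised with the free end at (340,184), and a knob at (297,206). I'm cross-checking the corner position with the wrist camera.

Run:
```python
from station import imaging
from ov import *
c=imaging.get_calibration('wrist'); p,d=imaging.read_camera('wrist')
np.savez('w1.npz',p=p,d=d,**{k:np.array(v) for k,v in c.items()})
P=cloud(d,c['mtx'],c['dist_coeffs'],c['extrinsics'])
for u,v in ((236,189),(300,215),(236,215),(300,189),(318,181),(339,183),(400,215)): print(u,v,P[v,u].round(1))
overlay('w1.npz','pics/w1o.png',(180,512,100,350),2,(556.5,-39,-.061))
```

```text
236 189 [456.6  75.8  64.7]
300 215 [500.9  55.2  69.3]
236 215 [455.   56.   64.7]
300 189 [498.8  80.3  87.1]
318 181 [508.7  86.8  93.7]
339 183 [519.4  86.7  99.9]
400 215 [573.2  49.5  65.5]
```

View pics/w1o.png

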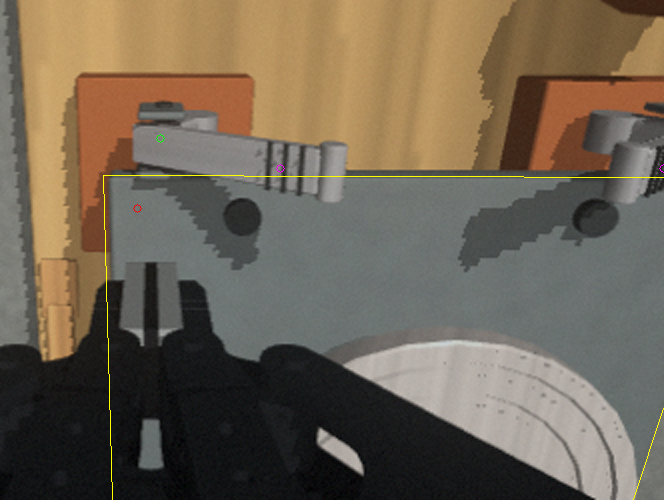

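Emit:
{"op": "servo_tool", "data": {"rows": [[[0.5, -0.2, -0.3], 0], [[0.7, 0, 0], 0], [[0.5, 0, 0], 0]]}}

```text
clock: 5.2
tool_pos: [462.9, 67.5, 77.7]
tool_rot: [[-0.011, 0.998, -0.059], [-0.026, -0.06, -0.998], [-1.0, -0.009, 0.027]]
force: [0.5, -0.9, 0.3]
grip_width: -0.003
```

```bash
python3 go.py c_near_left:3
```

```text
clock 5.2 pos [462.9  67.5  77.7] R [[-0.011, 0.998, -0.059], [-0.026, -0.06, -0.998], [-1.0, -0.009, 0.027]] F [ 0.5 -0.9  0.3] q [ 0.16  0.08 -0.43  1.07 -0.02  1.79] g -0.0
tool y deg -3.42 want -3.5
c_near_left [464.7  64.8  69. ] shift units [0.35 0.08 0.1 ]
```

Emit:
{"op": "servo_tool", "data": {"rows": [[[0.2, 0.1, 0.1], 0], [[0.1, 0, 0], 0]]}}

```text
clock: 5.45
tool_pos: [464.8, 65.3, 69.7]
tool_rot: [[-0.011, 0.998, -0.058], [-0.026, -0.058, -0.998], [-1.0, -0.009, 0.027]]
force: [-0.6, 0.2, -1.1]
grip_width: -0.001
```

Emit:
{"op": "servo_tool", "data": {"rows": [[[0.06, 0, 0], 0]]}}

```text
clock: 5.58
tool_pos: [464.9, 65.3, 68.4]
tool_rot: [[-0.011, 0.998, -0.058], [-0.026, -0.058, -0.998], [-1.0, -0.009, 0.027]]
force: [0.1, -0.7, 0.3]
grip_width: -0.002
```

Emit:
{"op": "servo_tool", "data": {"rows": [[[0.06, 0, 0], 0]]}}

```text
clock: 5.7
tool_pos: [465.2, 65.3, 67.1]
tool_rot: [[-0.01, 0.998, -0.058], [-0.026, -0.058, -0.998], [-1.0, -0.008, 0.027]]
force: [0.3, -0.3, -0.3]
grip_width: -0.001
```

Emit:
{"op": "servo_tool", "data": {"rows": [[[0.06, 0, 0], 0]]}}

```text
clock: 5.82
tool_pos: [465.4, 65.3, 65.9]
tool_rot: [[-0.009, 0.998, -0.058], [-0.026, -0.058, -0.998], [-1.0, -0.008, 0.026]]
force: [-1.4, 0.7, 3.1]
grip_width: -0.003
```

Emit:
{"op": "servo_tool", "data": {"rows": [[[0.06, 0, 0], 0]]}}

```text
clock: 5.95
tool_pos: [465.3, 65.5, 64.7]
tool_rot: [[-0.009, 0.998, -0.058], [-0.025, -0.058, -0.998], [-1.0, -0.008, 0.026]]
force: [-3.1, 1.3, 5.0]
grip_width: 0.002
```

Emit:
{"op": "servo_tool", "data": {"rows": [[[0.06, 0, 0], 0]]}}

```text
clock: 6.08
tool_pos: [465.1, 65.6, 63.6]
tool_rot: [[-0.009, 0.998, -0.058], [-0.025, -0.058, -0.998], [-1.0, -0.008, 0.025]]
force: [-2.7, 0.9, 5.4]
grip_width: 0.001
```

Emit:
{"op": "servo_tool", "data": {"rows": [[[0.06, 0, 0], 0]]}}

```text
clock: 6.2
tool_pos: [465.0, 65.8, 62.5]
tool_rot: [[-0.009, 0.998, -0.058], [-0.024, -0.058, -0.998], [-1.0, -0.008, 0.025]]
force: [-2.8, 1.1, 6.9]
grip_width: -0.0
```

Emit:
{"op": "servo_tool", "data": {"rows": [[[0.06, 0, 0], 0]]}}

```text
clock: 6.32
tool_pos: [465.0, 65.9, 61.9]
tool_rot: [[-0.009, 0.998, -0.058], [-0.024, -0.058, -0.998], [-1.0, -0.007, 0.024]]
force: [-6.5, 0.2, 15.5]
grip_width: -0.001
```

Emit:
{"op": "servo_tool", "data": {"rows": [[[0.06, 0, 0], 0]]}}

```text
clock: 6.45
tool_pos: [465.1, 65.9, 61.8]
tool_rot: [[-0.008, 0.998, -0.058], [-0.023, -0.058, -0.998], [-1.0, -0.006, 0.024]]
force: [-7.3, -0.4, 18.4]
grip_width: 0.001
```

Near-left began to resist at z≈66.3, gave about 4.3 mm at 5–7 N, then stopped hard at 61.9 (15 N and more). It is the loose corner. I'll lift clear.

Emit:
{"op": "servo_tool", "data": {"rows": [[[-0.3, 0, 0], 0], [[-0.8, 0, 0], 0], [[-0.9, 0, 0], 0], [[-0.9, 0, 0], 0]]}}

```text
clock: 6.95
tool_pos: [465.1, 67.1, 134.9]
tool_rot: [[-0.009, 0.998, -0.058], [-0.025, -0.058, -0.998], [-1.0, -0.008, 0.025]]
force: [-0.2, 0.8, -0.5]
grip_width: -0.003
```

```bash
python3 go.py pad_near_left:5 flat_near_left:0
python3 - <<'E'
from station import imaging
from ov import *
c=imaging.get_calibration('wrist'); p,d=imaging.read_camera('wrist')
np.savez('w2.npz',p=p,d=d,**{k:np.array(v) for k,v in c.items()})
overlay('w2.npz','pics/w2o.png',(180,512,100,350),2,(557,-38.5,-.061))
P=cloud(d,c['mtx'],c['dist_coeffs'],c['extrinsics']); hsv=cv2.cvtColor(p,cv2.COLOR_BGR2HSV)
m=(P[...,2]>72)&(P[...,2]<112)&(P[...,1]>70)&(P[...,1]<100)&(P[...,0]>450)&(P[...,0]<540)&(d>0)
q=P[m]
for a in range(460,535,5):
    k=abs(q[:,0]-a)<2.5
    if k.sum()>5: print(a,k.sum(),q[k,1].min().round(1),q[k,1].max().round(1),np.median(q[k,2]).round(1))
E
```

```text
clock 6.95 pos [465.1  67.1 134.9] R [[-0.009, 0.998, -0.058], [-0.025, -0.058, -0.998], [-1.0, -0.008, 0.025]] F [-0.2  0.8 -0.5] q [ 0.16  0.05 -0.33  1.2  -0.02  1.79] g -0.0
tool y deg -3.35 want -3.5
pad_near_left [509.   86.1 102. ] shift units [ 1.28  1.72 -0.9 ]
flat_near_left [524.   85.2  70. ] shift units [ 2.56  2.33 -0.93]
475 22 81.5 93.8 72.3
480 123 80.6 94.3 73.9
485 142 80.2 94.2 77.2
490 162 79.8 93.7 80.3
495 160 79.1 93.5 83.8
500 176 79.2 93.2 87.1
505 184 78.1 92.9 90.3
510 185 78.1 92.8 93.9
515 213 77.5 92.7 97.3
520 238 75.9 93.2 100.1
525 176 75.9 93.2 101.7
```

View pics/w2o.png

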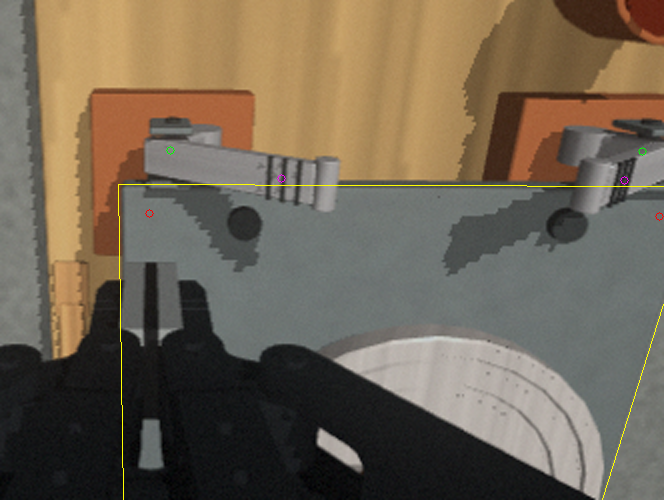

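Emit:
{"op": "servo_tool", "data": {"rows": [[[0.2, 0.9, -0.45], 0], [[0.3, 0.9, -0.45], 0], [[0.3, 0, 0], 0]]}}

```text
clock: 7.38
tool_pos: [515.0, 87.1, 117.6]
tool_rot: [[-0.001, 0.998, -0.059], [-0.024, -0.059, -0.998], [-1.0, 0.0, 0.024]]
force: [-0.8, -0.5, 0.4]
grip_width: -0.002
```

```bash
python3 go.py pad_near_left:5 flat_near_left:0
```

```text
clock 7.38 pos [515.   87.1 117.6] R [[-0.001, 0.998, -0.059], [-0.024, -0.059, -0.998], [-1.0, 0.0, 0.024]] F [-0.8 -0.5  0.4] q [ 0.18  0.15 -0.26  1.16 -0.02  1.81] g -0.0
tool y deg -3.37 want -3.5
pad_near_left [509.   86.1 102. ] shift units [ 0.63 -0.24  0.04]
flat_near_left [524.   85.2  70. ] shift units [1.91 0.36 0.01]
```

Emit:
{"op": "servo_tool", "data": {"rows": [[[0.2, -0.18, 0.05], 0], [[0.25, 0, 0], 0]]}}

```text
clock: 7.62
tool_pos: [508.5, 85.1, 104.8]
tool_rot: [[-0.004, 0.998, -0.059], [-0.025, -0.059, -0.998], [-1.0, -0.002, 0.025]]
force: [0.3, -0.4, 1.0]
grip_width: 0.002
```

Emit:
{"op": "servo_tool", "data": {"rows": [[[0.12, 0, 0], 0], [[0.12, 0.03, 0], 0]]}}

```text
clock: 7.88
tool_pos: [508.1, 84.5, 98.3]
tool_rot: [[-0.004, 0.998, -0.059], [-0.025, -0.059, -0.998], [-1.0, -0.003, 0.025]]
force: [0.1, 0.3, 0.9]
grip_width: 0.004
```

Emit:
{"op": "servo_tool", "data": {"rows": [[[0.12, 0.08, -0.04], 0], [[0.12, 0.1, -0.02], 0]]}}

```text
clock: 8.12
tool_pos: [512.9, 85.4, 92.5]
tool_rot: [[-0.003, 0.998, -0.059], [-0.025, -0.06, -0.998], [-1.0, -0.002, 0.025]]
force: [-0.6, -0.6, 0.3]
grip_width: 0.0
```

Emit:
{"op": "servo_tool", "data": {"rows": [[[0.14, 0.12, 0], 0], [[0.14, 0.1, 0], 0]]}}

```text
clock: 8.38
tool_pos: [518.8, 85.1, 85.1]
tool_rot: [[-0.003, 0.998, -0.059], [-0.025, -0.059, -0.998], [-1.0, -0.002, 0.025]]
force: [-2.3, 0.2, 0.1]
grip_width: 0.001
```

Run:
```python
from station import imaging
from ov import *
for n in('wrist','scene'):
    c=imaging.get_calibration(n); p,d=imaging.read_camera(n)
    if n=='scene': p=cv2.resize(p[170:290,155:345],None,fx=4,fy=4,interpolation=cv2.INTER_CUBIC)
    cv2.imwrite(f'pics/{n}3.png',p)
```

```text
(no output)
```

View pics/wrist3.png

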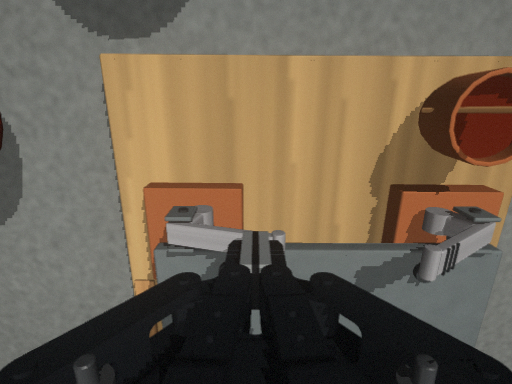

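View pics/scene3.png

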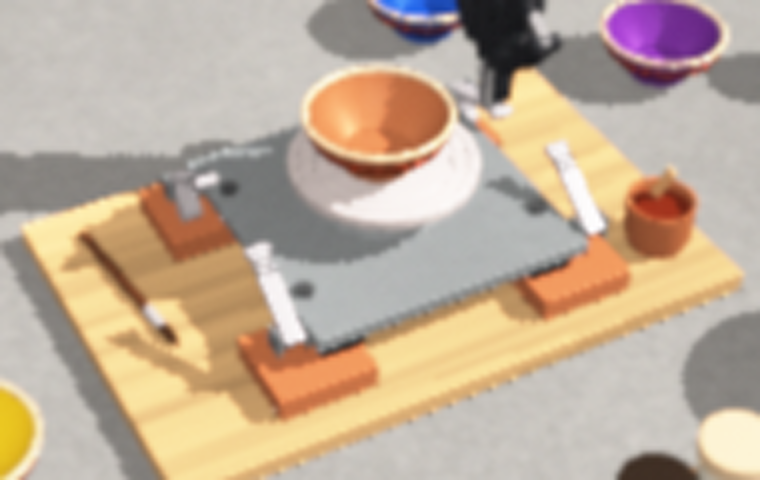

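The wrist picture shows the fingertip at (262,240) on the ribs near the free end (278,238), with the lever folding and nothing else moved. I'll carry on down.

Emit:
{"op": "servo_tool", "data": {"rows": [[[0.14, 0.04, 0], 0], [[0.12, 0.04, 0], 0], [[0.1, 0.03, 0], 0]]}}

```text
clock: 8.85
tool_pos: [522.3, 84.8, 75.6]
tool_rot: [[-0.002, 0.998, -0.059], [-0.025, -0.059, -0.998], [-1.0, -0.001, 0.025]]
force: [-0.4, -0.1, 1.3]
grip_width: 0.002
```

Emit:
{"op": "servo_tool", "data": {"rows": [[[0.08, 0.02, 0], 0], [[0.08, 0, 0], 0]]}}

```text
clock: 9.1
tool_pos: [523.2, 84.7, 71.6]
tool_rot: [[-0.002, 0.998, -0.059], [-0.024, -0.059, -0.998], [-1.0, -0.0, 0.024]]
force: [0.5, -0.7, 2.2]
grip_width: 0.003
```

Emit:
{"op": "servo_tool", "data": {"rows": [[[0.07, 0, 0], 0]]}}

```text
clock: 9.22
tool_pos: [523.5, 84.7, 70.1]
tool_rot: [[-0.001, 0.998, -0.059], [-0.024, -0.059, -0.998], [-1.0, 0.001, 0.024]]
force: [-0.3, -0.2, 3.9]
grip_width: -0.0
```

Emit:
{"op": "servo_tool", "data": {"rows": [[[0.06, 0, 0], 0]]}}

```text
clock: 9.35
tool_pos: [523.7, 84.7, 69.7]
tool_rot: [[0.0, 0.998, -0.059], [-0.024, -0.059, -0.998], [-1.0, 0.002, 0.024]]
force: [-5.3, 0.2, 16.1]
grip_width: -0.0
```

Emit:
{"op": "servo_tool", "data": {"rows": [[[0.06, 0, 0], 0]]}}

```text
clock: 9.48
tool_pos: [523.7, 84.7, 69.7]
tool_rot: [[0.001, 0.998, -0.059], [-0.024, -0.059, -0.998], [-1.0, 0.003, 0.024]]
force: [-4.5, 0.3, 15.3]
grip_width: 0.003
```

Emit:
{"op": "servo_tool", "data": {"rows": [[[0.06, 0, 0], 0]]}}

```text
clock: 9.6
tool_pos: [523.7, 84.7, 69.7]
tool_rot: [[0.002, 0.998, -0.059], [-0.024, -0.059, -0.998], [-1.0, 0.004, 0.023]]
force: [-4.2, -0.1, 12.9]
grip_width: 0.001
```

Firm stop at z 69.7, where 70 is expected for a flat shim. One slightly firmer push, then up and look.

Emit:
{"op": "servo_tool", "data": {"rows": [[[0.09, 0, 0], 0]]}}

```text
clock: 9.72
tool_pos: [523.8, 84.7, 69.6]
tool_rot: [[0.004, 0.998, -0.059], [-0.023, -0.059, -0.998], [-1.0, 0.005, 0.023]]
force: [-7.1, -0.4, 20.9]
grip_width: 0.001
```

Emit:
{"op": "servo_tool", "data": {"rows": [[[-0.3, 0, 0], 0], [[-0.8, 0, 0], 0], [[-0.9, 0, 0], 0], [[-0.9, -0.9, 0.4], 0], [[0, -0.9, 0.4], 0]]}}

```text
clock: 10.35
tool_pos: [476.2, 68.8, 143.7]
tool_rot: [[0.001, 0.998, -0.059], [-0.024, -0.059, -0.998], [-1.0, 0.002, 0.024]]
force: [0.3, -1.2, -0.1]
grip_width: 0.001
```

```bash
python3 go.py c_near_left:3
python3 - <<'E'
from station import imaging
from ov import *
for n in('wrist','scene','top'):
    c=imaging.get_calibration(n); p,d=imaging.read_camera(n)
    np.savez(f'{n}4.npz',p=p,d=d,**{k:np.array(v) for k,v in c.items()})
    if n=='scene': p=cv2.resize(p[170:290,155:345],None,fx=4,fy=4,interpolation=cv2.INTER_CUBIC)
    if n=='wrist':
        P=cloud(d,c['mtx'],c['dist_coeffs'],c['extrinsics'])
        m=(P[...,2]>60)&(P[...,2]<112)&(P[...,1]>80)&(P[...,1]<92)&(P[...,0]>450)&(P[...,0]<560)&(d>0)
        q=P[m]
        for a in range(465,560,8):
            k=abs(q[:,0]-a)<4
            if k.sum()>5: print(a,k.sum(),np.median(q[k,2]).round(1))
    cv2.imwrite(f'pics/{n}4.png',p)
E
```

```text
clock 10.35 pos [476.2  68.8 143.7] R [[0.001, 0.998, -0.059], [-0.024, -0.059, -0.998], [-1.0, 0.002, 0.024]] F [ 0.3 -1.2 -0.1] q [ 0.16  0.06 -0.3   1.21 -0.02  1.79] g 0.0
tool y deg -3.37 want -3.5
c_near_left [464.7  64.8  69. ] shift units [ 2.99 -0.46  0.12]
473 137 69.2
481 148 69.4
489 153 69.3
497 149 69.5
505 160 69.5
513 158 69.3
521 166 69.7
529 161 69.6
537 147 69.3
```

View pics/wrist4.png

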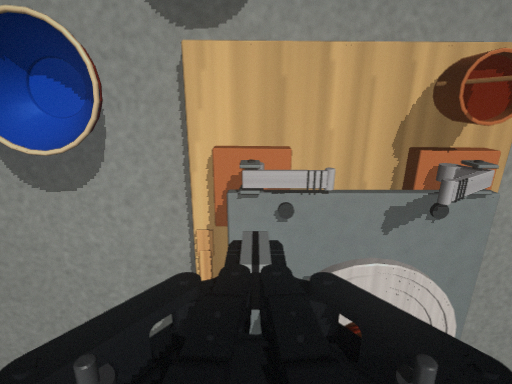

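View pics/scene4.png

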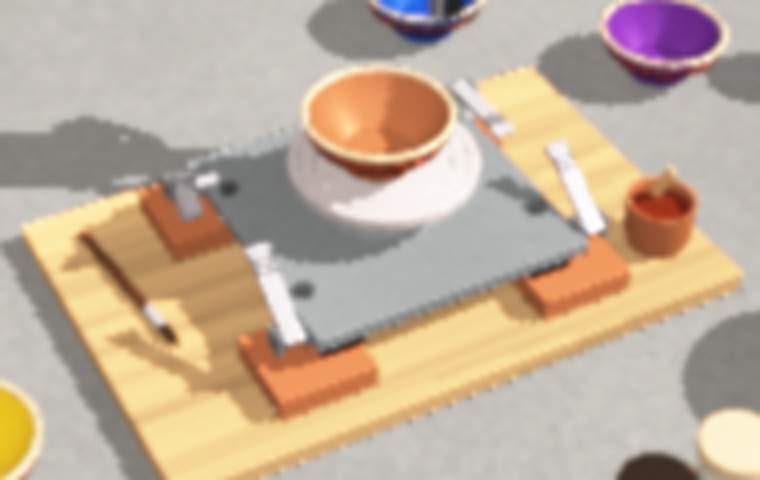

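The shim reads level at z≈69.4 along its whole length and the other three are still raised. I'm checking that nothing else shifted.

```bash
python3 - <<'E'
from h import *
a=load('scene0.npz')[0]; b=load('scene4.npz')[0]
df=cv2.absdiff(a,b).max(2); df[:100]=0
n,l,s,c=cv2.connectedComponentsWithStats((df>45).astype(np.uint8))
print([tuple(map(int,x)) for x in s[1:] if x[4]>12])
E
sed -i "s/'scene0.npz'/'scene4.npz'/;s/'top0.npz'/'top4.npz'/" fit.py; python3 fit.py | grep plane
```

```text
[(155, 100, 6, 7, 38), (176, 100, 53, 30, 776), (254, 100, 31, 76, 1617), (152, 108, 22, 32, 332), (173, 119, 25, 22, 270), (104, 128, 51, 9, 270), (201, 130, 47, 7, 205), (171, 137, 7, 6, 13), (62, 141, 48, 7, 160), (0, 160, 205, 59, 3307), (104, 160, 10, 4, 18), (137, 161, 21, 5, 62), (268, 190, 16, 14, 88)]
plane [-1.51690800e-03 -2.82924247e-03  6.74184637e+01] 1646 zc 1465
plane [-3.37991722e-03  5.54819676e-03  6.93899216e+01] 2704 zc 2461
```

```bash
python3 -c "
from station import finish_job,bot
print(bot.state()['clock']); print(finish_job())"
```

```text
10.5
the job is handed in; nothing more can be done
None
```

The near left corner was the loose one, and its shim is now pressed down flat. I handed the job in at 10.5 s with the fingertip about 75 mm above the plate, touching nothing.

- **Loose corner:** I pressed near left first. It gave about 4.3 mm at 5–7 N and then stopped hard on its tile. Because it was the loose one, I pressed no other corner.
- **Shim:** The near left lever folded with under 4 N until it stopped firmly at z 69.7; flat should be about 70. After I let go, the wrist camera's depth read 69.2–69.7 along its whole length, so it stayed flat.
- **Surroundings:** Comparing scene pictures before and after, the only changes were the arm, its shadow and that shim. The other three shims are still raised.
- **Not confirmed:** I did not press the corner again to feel that it is firm. The plate-tilt fits from the cameras are too noisy to show level to the millimetre, and the two cameras disagreed slightly. That the plate stands level and firm rests on the shim's flat reading and the hard stop.

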